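Clear the mounting face and hold the adapter plate over its threaded holes

ROBOT

A 6-joint arm with a two-finger parallel gripper is mounted at the origin on the work surface. World frame = base frame: x ahead of the robot, y to its left, z up, the work surface at z = 0. Lengths are in m, angles in rad, forces in N, time in s.
With the tool pointing down it reaches from about 0.35 to 0.95 m from the base axis. Payload 17.4 kg.
Tool frame: the origin (TCP) lies at the very end of the fingers, on their centre line; the grasp point (between the pads) lies 19 mm behind it; z points along the fingers, y is the line along which they close (so a half turn about z gives the same grasp; the last joint's range is limited). The gripper opens to 93 mm and grips with 3 to 60 N. Pads are 15 mm wide; open, the fingers measure 128 mm over their backs; the gripper's body (75 mm by 188 mm) begins 65 mm behind the grasp point.
Start: joints at [-1.194, 0.116, 1.442, -0, 1.584, -0.038], TCP at [0.272, -0.618, 0.219] pointing down, gripper open.
Joint ranges: [-2.83, 2.83], [-0.83, 2.19], [0.07, 2.5], [-1.14, 4.28], [0.01, 3], [-2.97, 2.97]. Speed limits (rad/s): [1.89, 1.89, 2.22, 3.14, 3.14, 3.14].

INTERFACE

Orientations are given as a unit quaternion [x, y, z, w].
In Python, from plant import env gives the robot as it stands. Calls block until the motion is done:
- env.movep(position, orientation): joint-space move of the TCP to a pose.
- env.line_to(position, orientation=None, rate=0.15, guard=None): straight line of the TCP; orientation=None keeps the orientation; rate is the mean speed in m/s. With guard (N) it stops when the force on the tool has changed by that much, and returns True; else False.
- env.goto_joints(angles): joint-space move.
- env.release() and env.clamp(strength=None): open the fingers fully, or close them until they stop; strength is the grip in N (None keeps the last).
- env.dwell(seconds).
- env.solve_ik(position, orientation): joint angles nearest the present ones, or None.
- env.sense(): the state.
- env.grab_frame(name): name is "side" or "top" or "wrist"; returns the picture (384x512x3 uint8, red, green, blue); there is no depth.
- env.get_calibration(name): a dict with "K" (3x3 intrinsics, pixels), "R" (3x3) and "t" (3): a world point X has camera coordinates R X + t; the wrist camera has in their place "hand_eye" (4x4, takes a point from camera to tool coordinates, whose origin is the TCP and whose axes are the flange's). Camera axes: x right, y down, z forward; pixel columns grow to the right and rows downward; lengths in m; the calibration is good to about 2 mm. A picture is of the moment at which its call begins: read the wrist's pose just before it. get_calibration takes no time and is no camera call.
A pose or a line that the arm cannot do raises env.Unreachable and nothing moves.
- env.sign_off(): hands the job in; it is judged then, once.
The state is a dict: "clock": time; "q": joint angles; "qd": joint speeds; "tau": joint torques, N m; "tool_pos": TCP position; "ee_rot": TCP orientation; "force": force on the tool from outside, world axes, zero at the start; "ft_torque": the same for the moment, N m; "width": finger opening in m; "grip_force": force on a finger pad.
Only numpy, scipy, OpenCV 4.12 (cv2) and the standard library are available. Lean on these libraries where they do the work, as an engineer would, in place of code of your own. Each camera call takes 0.05 s, during which the arm holds its last target. There are 200 camera calls.

TASK

Grip the yellow hand sweeper and with it sweep the four brass nuts off the aluminium mounting block into the black catch tray on the block's edge, then stand the sweeper back upright on the bare granite table, clear of the block and tray. Then pick up the blue adapter plate by its black grip and hold it level about 20 mm above the block's face, either way round, with its four corner holes centred over the block's four threaded holes so that screws could be started; never let the plate touch the block, and finish while still holding it there, not setting it down. Touch the nuts with nothing but the sweeper, and leave the other things on the table where they are.

Things in the scene. Friction and masses are not known exactly. Their poses are not given: they have to be found in the camera images.
- base: Fixed aluminium block 110 (x) x 140 (y) x 32 mm high, flat top face. On its +x edge an open black catch tray, walls 3 mm thick, 24 mm high (8 mm below the face), from block x = 55 to 142 mm, y = +-78 mm. Four 8 mm threaded holes at x = +-37, y = +-52 mm. Origin: centre of the block's underside, on the table; z up; +x (tray side) points away from the robot within 20 degrees.
- base_hole0 (a point): Mouth of a threaded hole in the block's face (32 mm above the table) at block x = +37, y = +52 mm; axes as the block's
- base_hole2 (a point): Mouth of the diagonally opposite threaded hole, at block x = -37, y = -52 mm; axes as the block's
- cover_grip (a point): Blue plate 100 (x) x 130 (y) x 6 mm, flat on the table, 0.2 to 0.45 kg, alike after half a turn; four 18 mm holes at x = +-37, y = +-52 mm. Upright black grip in its middle, 18 mm thick in x, 60 mm long in y, from 10 mm (steel foot 30 x 72 mm below) to 50 mm above the plate's underside. This point: on the grip's axis, 34 mm above the plate's underside; z up.
- cover_hole0 (a point): Centre of the plate's hole at plate x = +37, y = +52 mm, at its underside; axes as the plate's
- cover_hole2 (a point): Centre of the plate's diagonally opposite hole at plate x = -37, y = -52 mm, at its underside; axes as the plate's
- sweeper_grip (a point): Yellow sweeper standing on the table, 0.1 to 0.2 kg, alike front and back: rigid foot 26 mm thick in x, 150 mm long in y, 28 mm high with a black lower edge; on its middle an upright yellow grip 20 mm thick in x, 60 mm long in y, top 80 mm above the underside. This point: on the grip's axis, 55 mm above the underside; z up.
- nut0_center (a point): Loose brass hexagon nut, 28 mm across corners, 13 mm high, 33 g, lying flat on the block's face at the start; this point is its centre. It slides freely when pushed. It lies with block x of -28 to +35 mm and y of -48 to +48 mm
- nut1_center (a point): Loose brass hexagon nut, 28 mm across corners, 13 mm high, 33 g, lying flat on the block's face at the start; this point is its centre. It slides freely when pushed. It lies with block x of -28 to +35 mm and y of -48 to +48 mm
- nut2_center (a point): Loose brass hexagon nut, 28 mm across corners, 13 mm high, 33 g, lying flat on the block's face at the start; this point is its centre. It slides freely when pushed. It lies with block x of -28 to +35 mm and y of -48 to +48 mm
- nut3_center (a point): Loose brass hexagon nut, 28 mm across corners, 13 mm high, 33 g, lying flat on the block's face at the start; this point is its centre. It slides freely when pushed. It lies with block x of -28 to +35 mm and y of -48 to +48 mm
- gauge_block: Bystander: loose steel block 35 x 50 x 30 mm high; origin at the centre of its underside
- weight: Bystander: loose brass test weight, 44 mm across, 56 mm high; origin at the centre of its underside
- spacer_ring: Bystander: loose steel ring lying flat, 56 mm across, 12 mm high; origin at the centre of its underside
- standoff: Bystander: loose dark steel cylinder, 24 mm across, 30 mm high; origin at the centre of its underside
- wash_bottle: Bystander: loose white bottle with red cap, 52 mm across, 120 mm high; origin at the centre of its underside
Things that resemble listed ones, but are neither listed nor needed, are in the scene too. Of the things that look like the part that bears sweeper_grip, take the one that is nearest to the robot's base at the start. Of the things like the part that bears cover_grip, leave any that is turquoise; of the rest the larger one is meant.

How it is judged:
On the way, in this order (a step that is already met when the one before it is completed fails the run):
1. all four nuts lie in the catch tray (x of nut0_center in the frame of base between 0.055 and 0.142 m and y of nut0_center in the frame of base between -0.078 and 0.078 m and z of each of nut0_center, nut1_center, nut2_center, nut3_center in the frame of base below 0.031 m and x of nut1_center in the frame of base between 0.055 and 0.142 m and y of nut1_center in the frame of base between -0.078 and 0.078 m and x of nut2_center in the frame of base between 0.055 and 0.142 m and y of nut2_center in the frame of base between -0.078 and 0.078 m and x of nut3_center in the frame of base between 0.055 and 0.142 m and y of nut3_center in the frame of base between -0.078 and 0.078 m), for 0.2 s.
2. the sweeper stands upright on the table, released and clear of the block and tray (height (world z) of sweeper_grip between 0.05 and 0.059 m and angle between sweeper_grip's own z axis and vertical below 0.1 rad and contact force between sweeper and the fingers below 0.05 N and contact force between sweeper and the arm below 0.05 N and contact force between sweeper and base below 0.05 N), for 0.2 s.
At the end, for the whole second after the job is handed in: Plate held still, level within 0.06 rad, 8 to 35 mm above the face, not touching the block, holes within 5 mm of the threaded holes (either way round); all nuts in the tray; sweeper upright on the table, released, not touching block or tray (all of step 1 and all of step 2 and ((horizontal distance between cover_hole0 and base_hole0 below 0.005 m and horizontal distance between cover_hole2 and base_hole2 below 0.005 m) or (horizontal distance between cover_hole0 and base_hole2 below 0.005 m and horizontal distance between cover_hole2 and base_hole0 below 0.005 m)) and z of cover_grip in the frame of base between 0.074 and 0.101 m and angle between cover_grip's own z axis and vertical below 0.06 rad and contact force between cover and base below 0.05 N and contact force between cover and the fingers above 1 N and linear speed of cover below 0.02 m/s); the arm keeps its last pose, push and grip.
It fails at once if the plate touches the block (over 1 N) (contact force between cover and base above 1 N).
It fails at once if a nut is touched by the robot or the plate (over 0.5 N) (contact force between any of nut0, nut1, nut2, nut3 and the fingers above 0.5 N or contact force between any of nut0, nut1, nut2, nut3 and the arm above 0.5 N or contact force between any of nut0, nut1, nut2, nut3 and cover above 0.5 N).
It fails at once if a bystander is moved by more than 20 mm (distance of any of gauge_block, weight, spacer_ring, standoff, wash_bottle from where it was at the start of the episode above 0.02 m).
It also fails if it takes over 58 s, if anything falls off the work surface, if the arm or the gripper's body presses on something with over 40 N, if the wrist force passes 120 N, or if a joint passes its speed limit or range.

## Working session

There is one attempt and no reset: what is moved stays moved. The work goes in short steps, each a Python script; the robot and the scene stay as the last script left them, time stands still between calls to the robot, and variables do not carry over. Pictures are saved under pics/ and viewed, at most 10 in all, crops included, and the job is handed in when it is done.

```bash
mkdir -p pics; ls
python3 - <<'E'
from plant import env
import cv2,numpy as np
np.set_printoptions(precision=4,suppress=True)
for n in("top","side"):
    c=env.get_calibration(n);print(n,c)
    cv2.imwrite(f"pics/{n}0.png",cv2.resize(env.grab_frame(n)[:,:,::-1],(800,600),interpolation=cv2.INTER_CUBIC))
print(env.get_calibration("wrist"));print(env.sense())
E
```

```text
pics
top {'K': array([[410.2973,   0.    , 260.9295],
       [  0.    , 410.2973, 182.7494],
       [  0.    ,   0.    ,   1.    ]]), 'R': array([[ 0.0009, -1.    , -0.0008],
       [-0.9817, -0.0008, -0.1903],
       [ 0.1903,  0.001 , -0.9817]]), 't': array([0.0393, 0.5273, 1.5207])}
side {'K': array([[347.6901,   0.    , 256.3461],
       [  0.    , 347.6901, 191.0778],
       [  0.    ,   0.    ,   1.    ]]), 'R': array([[ 0.9412, -0.3376, -0.0091],
       [-0.2556, -0.6945, -0.6725],
       [ 0.2208,  0.6353, -0.74  ]]), 't': array([-0.4767,  0.2084,  1.0231])}
{'K': array([[321.2184,   0.    , 256.5621],
       [  0.    , 321.2184, 191.3313],
       [  0.    ,   0.    ,   1.    ]]), 'hand_eye': array([[-0.0016, -0.9709, -0.2397,  0.0663],
       [ 1.    , -0.0015, -0.0005, -0.001 ],
       [ 0.0001, -0.2397,  0.9709, -0.1663],
       [ 0.    ,  0.    ,  0.    ,  1.    ]])}
{'clock': 0.1, 'q': array([-1.1938,  0.1164,  1.4422,  0.    ,  1.584 , -0.0378]), 'qd': array([-0.0007, -0.0022, -0.0024,  0.0017,  0.0036, -0.0012]), 'tau': array([  0.0016, -72.2893, -62.3867,   0.0782,   0.0228,  -0.    ]), 'tool_pos': array([ 0.272 , -0.6176,  0.218 ]), 'ee_rot': array([ 0.9786,  0.2059, -0.0001, -0.0005]), 'force': array([ 1.21  ,  0.4074, -0.8576]), 'ft_torque': array([-0.0129, -0.038 ,  0.0386]), 'grip_force': 0.0, 'width': 0.09315416025697144}
```

View pics/top0.png

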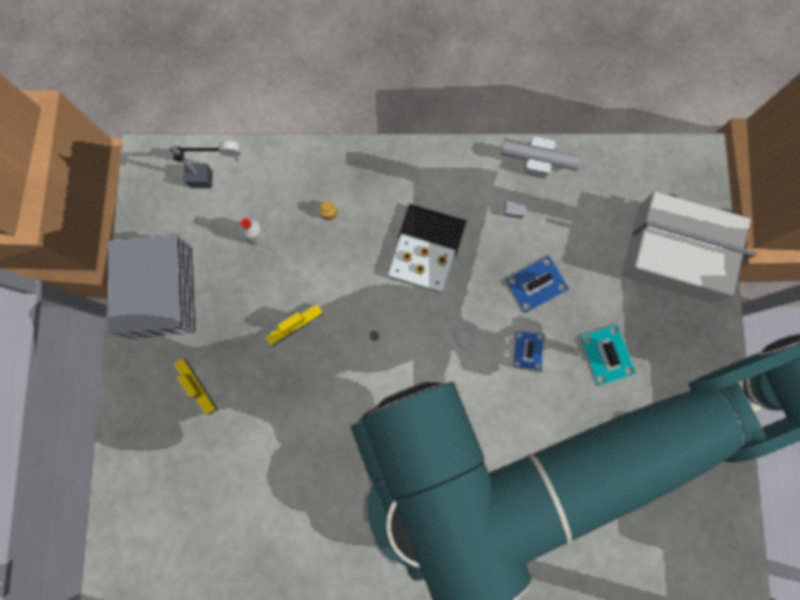

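View pics/side0.png

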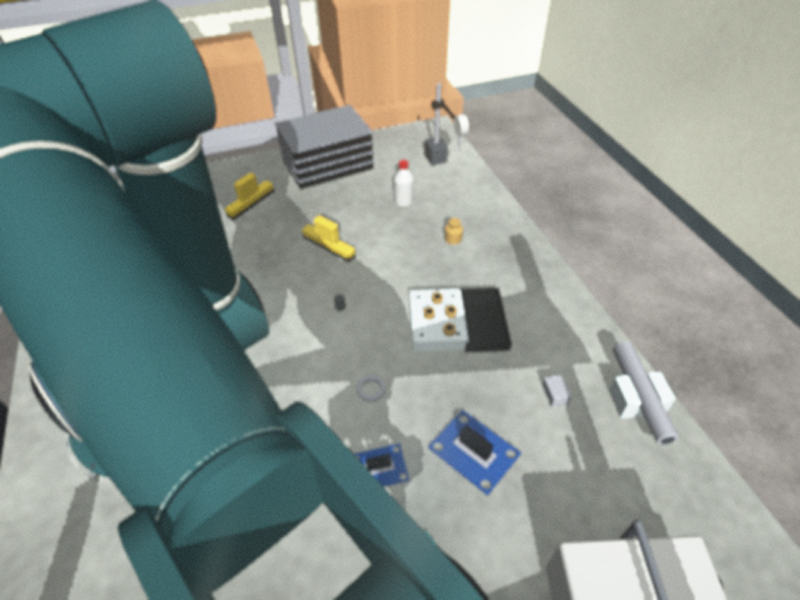

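Both views agree. There are two yellow sweepers, A at top px (294,325) and B at (194,387). There are three plates: large blue (538,283), small blue (529,350) and turquoise (607,354). The block is at (425,262), with its tray on the far side.

```bash
cat > h.py <<'E'
from plant import env
import cv2,numpy as np
from scipy.spatial.transform import Rotation as Ro
np.set_printoptions(precision=4,suppress=True)
def cam(n):
    c=env.get_calibration(n)
    if n!="wrist": return c["K"],c["R"],c["t"]
    s=env.sense(); T=np.eye(4); T[:3,:3]=Ro.from_quat(s["ee_rot"]).as_matrix(); T[:3,3]=s["tool_pos"]
    W=np.linalg.inv(T@c["hand_eye"]); return c["K"],W[:3,:3],W[:3,3]
def ray(C,uv,z):
    K,R,t=C; uv=np.atleast_2d(uv).astype(float)
    d=np.c_[uv,np.ones(len(uv))]@np.linalg.inv(K).T@R; o=-R.T@t
    return (o+d*((z-o[2])/d[:,2])[:,None])[:,:2]
def proj(C,X):
    K,R,t=C; p=(np.atleast_2d(X)@R.T+t)@K.T; return p[:,:2]/p[:,2:]
def blobs(im,lo,hi,amin=60):
    m=cv2.inRange(cv2.cvtColor(im,cv2.COLOR_RGB2HSV),np.array(lo),np.array(hi))
    m=cv2.morphologyEx(m,cv2.MORPH_CLOSE,np.ones((3,3)))
    return [c[:,0,:] for c in cv2.findContours(m,cv2.RETR_EXTERNAL,cv2.CHAIN_APPROX_NONE)[0] if cv2.contourArea(c)>amin]
def rect(C,c,z):
    w=ray(C,c,z); (x,y),(a,b),th=cv2.minAreaRect((w*1000).astype(np.float32))
    if a<b: a,b,th=b,a,th+90      # th = direction of long side
    return np.array([x/1000,y/1000]),a,b,(th+90)%180-90
def down(yaw):  # tool pointing down, tool y axis along world direction yaw(+-90 choice by caller)
    return (Ro.from_euler('z',yaw)*Ro.from_quat([1,0,0,0])).as_quat()
def quat_close(yaw,pos):
    """tool-down quaternion whose y axis is along yaw (rad) mod pi, smallest |q6|"""
    best=None
    for k in range(2):
        q=down(yaw+np.pi/2+k*np.pi); j=env.solve_ik(pos,q)
        if j is not None and (best is None or abs(j[5])<abs(best[1][5])): best=(q,j)
    return best
E
python3 - <<'E'
from h import *
C=cam("top"); im=env.grab_frame("top")
for nm,lo,hi,z in(("yellow",(22,120,80),(35,255,255),.014),("blue",(105,130,60),(122,255,255),.003),("turq",(82,130,80),(95,255,255),.003)):
    for c in blobs(im,lo,hi):
        p,a,b,th=rect(C,c,z)
        if a<250: print(nm,c.mean(0)*1.5625,p,"dist",np.hypot(*p),a,b,th)
for nm,uv,z in(("blockface",(425,263),.032),("weight",(329,210),.03),("bottle",(250,232),.05),("ring",(466,335),.01),("gauge",(515,209),.03),("standoff",(374,336),.03),("corners",(396,235),.032),("",(388,278),.032),("",(443,291),.032),("",(459,248),.032)):
    print(nm,ray(C,np.array(uv)/1.5625,z))
S=cam("side"); sm=env.grab_frame("side")
a=cv2.resize(im[185:275,100:400],(800,240),interpolation=cv2.INTER_CUBIC);b=cv2.resize(sm[90:330,100:400],(440,352))
cv2.imwrite("pics/c1.png",np.vstack([cv2.resize(im[150:275,100:400],(800,333),interpolation=cv2.INTER_CUBIC),np.pad(cv2.resize(sm[95:185,120:320],(600,267)),((0,0),(0,200),(0,0)))])[:,:,::-1])
E
```

```text
yellow [193.0195 385.8969] [0.2825 0.5642] dist 0.6309496594928524 150.03192138671875 39.01741027832031 35.2407341003418
yellow [292.9586 323.5593] [0.4399 0.3254] dist 0.5471854540040645 150.74185180664062 38.56499481201172 -56.51613235473633
blue [527.7699 350.1184] [ 0.3742 -0.2589] dist 0.45503420659878924 85.04039001464844 62.082027435302734 -1.781097412109375
blue [536.6319 283.3854] [ 0.5422 -0.2856] dist 0.6128697144913378 124.52098846435547 94.41683959960938 -61.235538482666016
turq [607.6209 354.319 ] [ 0.3647 -0.4544] dist 0.5826715024459453 127.4237060546875 98.50871276855469 16.32476234436035
blockface [[ 0.5883 -0.0034]]
weight [[0.7268 0.24  ]]
bottle [[0.6631 0.433 ]]
ring [[ 0.4104 -0.1048]]
gauge [[ 0.7297 -0.2328]]
standoff [[0.4055 0.1221]]
corners [[0.6606 0.0693]]
 [[0.55   0.0888]]
 [[ 0.5172 -0.0477]]
 [[ 0.627  -0.0889]]
```

View pics/c1.png

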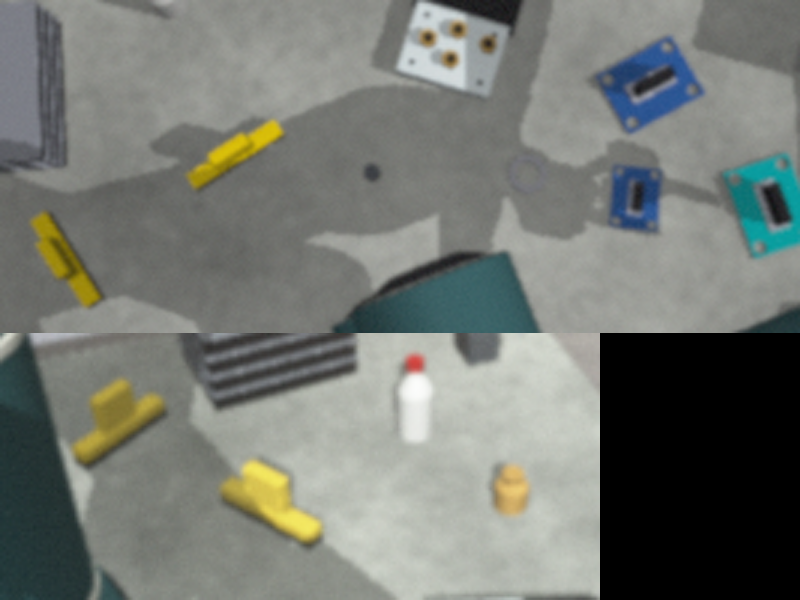

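Sweeper A at top px (294,325) is meant: it is 0.547 m from the base, against 0.631 m for B. The large blue plate at (538,283) measures about 125x94 mm, against 85x62 mm for the small one, so it is the one meant; the turquoise one is ruled out. Next I take a close wrist view of each on the way.

Run:
```python
from h import *
out={}
for nm,p,yaw in(("plate",(.54,-.286),np.radians(-61.2+90)),("block",(.60,-.005),np.radians(-12)),("sweep",(.44,.325),np.radians(-56.5+90))):
    pos=[p[0],p[1],.24]; q,j=quat_close(yaw,pos); print(nm,j)
    env.movep(pos,q); env.dwell(.15)
    C=cam("wrist"); im=env.grab_frame("wrist")
    np.savez(f"{nm}.npz",K=C[0],R=C[1],t=C[2],im=im); out[nm]=im
print(env.sense()["clock"],env.sense()["tool_pos"])
cv2.imwrite("pics/w1.png",np.vstack([np.hstack([cv2.resize(out["plate"],(400,300)),cv2.resize(out["sweep"],(400,300))]),np.hstack([cv2.resize(out["block"],(400,300)),out["block"][40:340,60:460]])])[:,:,::-1])
```

```text
plate [-0.5288 -0.0276  1.5556 -0.      1.6136 -1.0315]
block [-0.0508 -0.0517  1.579  -0.      1.6143  0.1586]
sweep [ 0.5896 -0.169   1.6868 -0.      1.6238  0.0049]
4.8583 [0.4406 0.3244 0.2399]
```

View pics/w1.png

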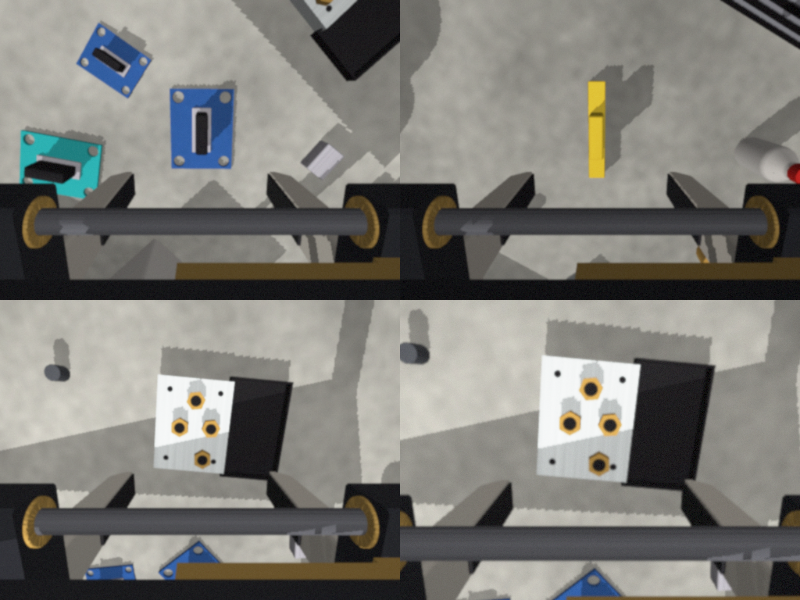

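The crops show the block's holes at wrist px of about (218,113), (282,119), (273,207) and (212,202). The large blue plate's holes are at about (228,124), (285,127), (227,205) and (284,205), and the sweeper stands alone. Now I fit the poses.

```bash
cat > fit.py <<'E'
from h import *
def load(n):
    d=np.load(n+".npz"); return (d["K"],d["R"],d["t"]),d["im"]
def dark(im,uv,r=5,sign=-1):
    g=cv2.cvtColor(im,cv2.COLOR_RGB2GRAY).astype(float) if im.ndim==3 else im.astype(float)
    uv=np.array(uv,float)
    for _ in range(4):
        u,v=np.round(uv).astype(int); w=g[v-r:v+r+1,u-r:u+r+1]
        w=np.clip(sign*(w-np.median(w)),0,None); w[w<.3*w.max()]=0
        Y,X=np.mgrid[v-r:v+r+1,u-r:u+r+1]; uv=np.array([(w*X).sum(),(w*Y).sum()])/w.sum()
    return uv
def rigid(A,B): # model A -> world B
    a,b=A.mean(0),B.mean(0); H=(A-a).T@(B-b); th=np.arctan2(H[0,1]-H[1,0],H[0,0]+H[1,1])
    R=np.array([[np.cos(th),-np.sin(th)],[np.sin(th),np.cos(th)]]); t=b-R@a
    return t,th,np.linalg.norm(A@R.T+t-B,axis=1)
E
python3 - <<'E'
from fit import *
C,im=load("block")
px=np.array([dark(im,p) for p in((218,113),(282,119),(273,207),(212,202))]); W=ray(C,px,.032); print(px,W)
# which corner: near-robot row has smaller x
M=np.array([(-37,52),(37,52),(37,-52),(-37,-52)])/1000
print("block",rigid(M,W))
C,im=load("plate")
px=np.array([dark(255-im[:,:,0],p,8) if 0 else dark(im[:,:,0],p,8,1) for p in((228,124),(285,127),(284,205),(227,205))]); W=ray(C,px,.003);print(px)
print("plate holes",rigid(M,W))
for c in blobs(im,(105,130,60),(122,255,255),300): print("blue",rect(C,c,.006),c.mean(0))
C,im=load("sweep")
for c in blobs(im,(22,120,80),(35,255,255),300): print("yel",rect(C,c,.028),c.mean(0))
E
```

```text
[[217.1421 113.2394]
 [282.05   119.3442]
 [272.557  206.5671]
 [211.844  201.2902]] [[ 0.5697  0.0676]
 [ 0.6402  0.0456]
 [ 0.6091 -0.0535]
 [ 0.5387 -0.0315]]
block (array([0.5894, 0.0071]), np.float64(-0.3031916968599552), array([0.0001, 0.0001, 0.0002, 0.0001]))
[[229.3592 121.6378]
 [287.9846 124.3469]
 [286.4405 204.5654]
 [229.7436 204.1352]]
plate holes (array([ 0.5409, -0.2838]), np.float64(0.48666083130176596), array([0.0013, 0.0018, 0.0004, 0.0004]))
blue (array([ 0.5405, -0.2849]), 127.16989135742188, 98.0495834350586, -61.568742752075195) [257.7322 163.3618]
blue (array([ 0.3739, -0.2571]), 89.41094970703125, 67.67049407958984, -6.024726867675781) [146.8042  73.8252]
yel (array([0.4345, 0.3225]), 148.0943603515625, 25.7539005279541, -56.45968246459961) [251.4735 164.841 ]
```

The block fit is tight: all four holes within 0.2 mm, yaw -17.4°. Next I grasp the sweeper and sweep.

```bash
cat >> h.py <<'E'
B=np.array([.5894,.0071]); BY=-.3032
def blk(x,y=0.): 
    c,s=np.cos(BY),np.sin(BY); return B+[c*x-s*y,s*x+c*y]
E
python3 - <<'E'
from h import *
S=[.4345,.3225]; q,j=quat_close(np.radians(33.54),[*S,.036])
env.movep([*S,.12],q); env.line_to([*S,.0365]); env.clamp(40)
s=env.sense(); print(s["width"],s["grip_force"],s["tool_pos"],j)
assert .015<s["width"]<.025
env.line_to([*S,.15])
p=blk(-.09); q2,j2=quat_close(BY,[*p,.12]); print(j2)
env.movep([*p,.12],q2); u=.0345+.0365
env.line_to([*p,u],rate=.08); env.dwell(.2); print(env.sense()["tool_pos"],env.sense()["width"],env.sense()["clock"])
top=env.grab_frame("side")
g=env.line_to([*blk(-.045),u],rate=.05,guard=12)
print("guard",g)
if not g: print(env.line_to([*blk(.068),u],rate=.06,guard=20))
s=env.sense(); print(s["tool_pos"],s["force"],s["clock"])
im=env.grab_frame("side")
cv2.imwrite("pics/s1.png",cv2.resize(np.hstack([top[140:260,200:400],im[140:260,200:400]]),(800,240))[:,:,::-1])
E
```

```text
0.0194309592014184 39.98870372772217 [0.4345 0.3225 0.0365] [ 0.5914 -0.0641  1.9295 -0.      1.2762  0.006 ]
[ 0.0168 -0.2187  1.9242 -0.      1.436   0.32  ]
[0.5037 0.0339 0.0715] 0.019773891357816733 10.2583
guard False
False
[ 0.6542 -0.0131  0.0711] [ 0.2418 -0.3091 -0.8167] 13.3917
```

View pics/s1.png

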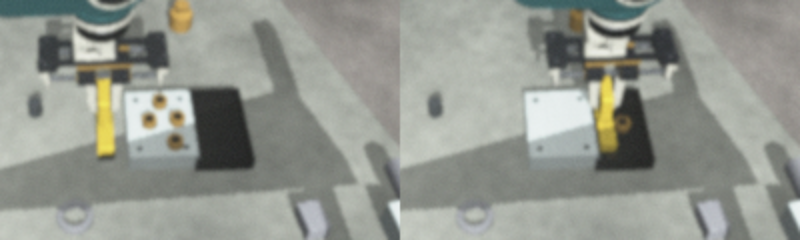

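The right half shows the face clear, with a nut in the tray in front of the sweeper. I return the sweeper to its starting spot, then view the tray.

Run:
```python
from h import *
env.line_to([*blk(.068),.15])
S=[.4345,.3225]; q,_=quat_close(np.radians(33.54),[*S,.036])
env.movep([*S,.13],q)
print(env.line_to([*S,.0367],rate=.08,guard=15)); print(env.sense()["tool_pos"],env.sense()["force"])
env.release(); env.dwell(.2); env.line_to([*S,.2])
p=blk(.01); pos=[*p,.24]; q2,_=quat_close(BY,pos); env.movep(pos,q2); env.dwell(.15)
C=cam("wrist"); im=env.grab_frame("wrist"); np.savez("block2.npz",K=C[0],R=C[1],t=C[2],im=im)
t=env.grab_frame("top"); print(env.sense()["clock"])
cv2.imwrite("pics/s2.png",np.hstack([cv2.resize(im[40:340,100:500],(500,375)),cv2.resize(t[110:260,120:240],(300,375))])[:,:,::-1])
```

```text
False
[0.4347 0.3227 0.0371] [-0.4361 -0.795  -0.7533]
21.2
```

View pics/s2.png

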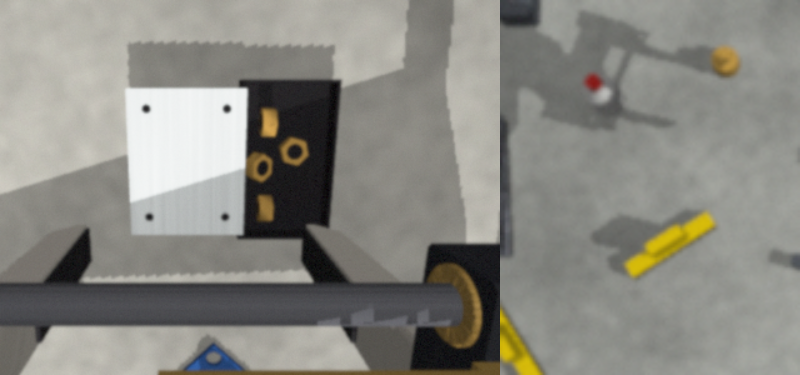

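All four nuts lie in the tray (crop px (270,122), (294,151), (259,167), (266,208)), the face is clear, and the sweeper stands at its old place. I re-measure the block once and grasp the plate.

Run:
```python
from fit import *
M=np.array([(-37,52),(37,52),(37,-52),(-37,-52)])/1000
C,im=load("block2"); px=np.array([dark(im,p) for p in((216.8,127.2),(281.6,127.2),(280,212.8),(219.2,212.8))])
print("block2",rigid(M,ray(C,px,.032)))
P=[.5407,-.2845]; q,j=quat_close(np.radians(28.2),[*P,.03]); print(j)
env.movep([*P,.13],q); env.dwell(.15)
C=cam("wrist"); im0=env.grab_frame("wrist")
for c in blobs(im0,(105,130,60),(122,255,255),1500): print("blue",rect(C,c,.006),c.mean(0))
np.savez("plate2.npz",K=C[0],R=C[1],t=C[2],im=im0)
env.line_to([*P,.017],rate=.1); env.clamp(60); env.line_to([*P,.06],rate=.1); env.dwell(.2)
s=env.sense(); print(s["width"],s["tool_pos"],s["force"],s["clock"])
C=cam("wrist"); im1=env.grab_frame("wrist"); np.savez("plate3.npz",K=C[0],R=C[1],t=C[2],im=im1)
cv2.imwrite("pics/p1.png",cv2.resize(np.hstack([im0,im1]),(800,300))[:,:,::-1])
```

```text
block2 (array([0.5895, 0.0071]), np.float64(-0.30316241230024316), array([0.0001, 0.0002, 0.0001, 0.0001]))
[-0.5261  0.0932  1.7809 -0.      1.2675 -1.0183]
blue (array([ 0.5407, -0.2853]), 127.65399169921875, 98.56808471679688, -61.800289154052734) [254.9622 182.3109]
blue (array([ 0.3743, -0.2571]), 90.11180877685547, 68.21868133544922, -6.0561676025390625) [96.6595 66.4877]
0.01767539489978918 [ 0.5404 -0.2843  0.0592] [-0.001   0.0737 -2.7425] 25.825
```

View pics/p1.png

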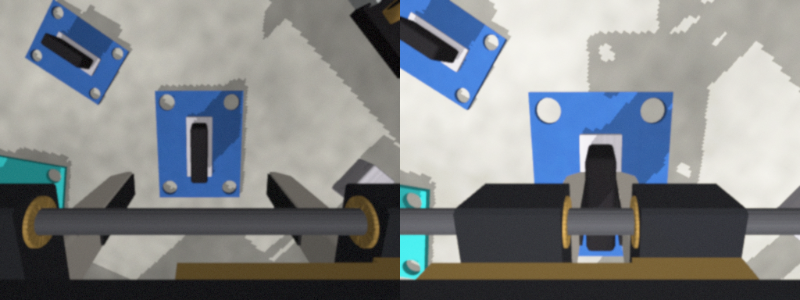

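The plate is held with width 17.7 mm and the load shows on the wrist. Both far holes are visible in the right half, at about px (191,141) and (324,141). I use them to get the plate's offset in the hand, then place.

Run:
```python
from fit import *
C,im=load("plate3"); s=env.sense(); R=Ro.from_quat(s["ee_rot"]).as_matrix()[:2,:2]
# hole outline = non-blue region inside the plate: fit ellipse of hole contours
m=cv2.inRange(cv2.cvtColor(im,cv2.COLOR_RGB2HSV),np.array((105,130,40)),np.array((122,255,255)))
H=[]
for c in cv2.findContours(255-m,cv2.RETR_LIST,cv2.CHAIN_APPROX_NONE)[0]:
    (u,v),ax,_=cv2.fitEllipse(c) if len(c)>20 else ((0,0),(0,0),0)
    if min(np.hypot(u-191,v-141),np.hypot(u-324,v-141))<12: H.append(((u,v),ax))
print(H)
for (uv,ax) in H: print("tool xy",(ray(C,uv,.0475)-s["tool_pos"][:2])@R)
print("plate centre by rects, tool xy",(np.array([.5406,-.2851])-[.5407,-.2845])@R)
```

```text
[((322.9630432128906, 140.84422302246094), (31.06859588623047, 33.916622161865234)), ((189.88694763183594, 140.90292358398438), (31.29632568359375, 33.951011657714844))]
tool xy [[0.0516 0.0368]]
tool xy [[ 0.0517 -0.0363]]
plate centre by rects, tool xy [-0.0005 -0.0004]
```

The offset in the hand is under 0.5 mm. I carry the plate over and lower it.

Run:
```python
from h import *
P=env.sense()["tool_pos"][:2]; env.line_to([*P,.17],rate=.15)
q,j=quat_close(BY,[*B,.07]); print(j)
env.movep([*B,.17],q); env.line_to([*B,.0715],rate=.08); env.dwell(.5)
# correct steady-state error
e=np.array([*B,.0705])-env.sense()["tool_pos"]; print(e)
if np.abs(e).max()>5e-4: env.line_to(np.array([*B,.0705])+e,rate=.03); env.dwell(.5)
s=env.sense(); print(s["tool_pos"],s["ee_rot"],q,s["force"],s["width"],s["grip_force"],s["clock"])
t=env.grab_frame("top"); w=env.grab_frame("wrist"); d=env.grab_frame("side")
cv2.imwrite("pics/f1.png",np.vstack([np.hstack([cv2.resize(d[110:260,180:380],(400,300)),cv2.resize(w,(400,300))]),np.hstack([cv2.resize(t[110:260,120:320],(400,300)),cv2.resize(d[90:240,150:350],(400,300))])])[:,:,::-1])
C=cam("wrist"); M=np.array([(x,y) for x in(-.037,.037) for y in(-.052,.052)])
print(proj(C,[[*blk(*m),.0595] for m in M])/1.28)
```

```text
[-0.0312  0.0111  1.797  -0.      1.3335  0.272 ]
[ 0.    -0.    -0.001]
[0.5894 0.0071 0.0695] [ 0.8058  0.5922 -0.     -0.    ] [0.8058 0.5922 0.     0.    ] [ 0.9327 -0.0225 -3.1157] 0.017821597290877875 59.998215436935425 30.5667
[[154.6944 241.6208]
 [147.934  109.7615]
 [247.7111 241.5062]
 [254.208  109.5911]]
```

View pics/f1.png

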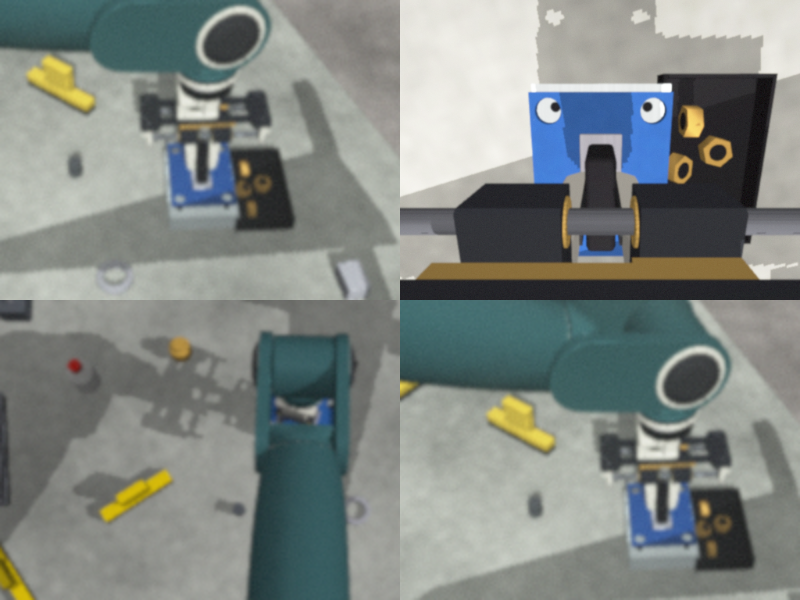

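The plate's holes appear at (548,109) and (652,109), less than 2 px from the predicted (548,110) and (654,110). The threaded holes show through them, the nuts are in the tray and the sweeper is standing, so I hand in.

```bash
python3 -c "
from plant import env
print(env.sign_off())"
```

```text
the job is handed in; nothing more can be done
None
```

I handed the job in, with about 31 s of the 58 s used at the last check; no verdict came back. All four nuts are in the tray, the sweeper stands upright back at its starting spot, and the plate is held about 20 mm above the block with its holes over the threaded holes.

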